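# Stack the lidded jars on the porch dish

### The job

Put the empty jars away as one tower on the grey dish, building it from the bottom up, one piece at a time: first the wide green jar in the middle of the dish, then the blue-topped lid on it, then the narrow amber jar in the middle of that lid, and last the red-topped lid on the narrow jar. Both lids must sit fully down and the tower must stand straight and be let go. Do not tip a jar over, and leave the crushed cans and the clay pot where they are.

Things in the scene. Friction and masses are not known exactly. Their poses are not given: they have to be found in the camera images.
- wide_jar: Empty wide jar of green glass, open at the top, standing upright: 75 mm tall; body 66 mm in diameter up to 53 mm, then a shoulder up to 59 mm, then a straight neck 57 mm in diameter to the rim at 75 mm. About 0.22 kg. Origin: centre of the underside; z up, round about z.
- narrow_jar: Empty narrow jar of amber glass, open at the top, standing upright: 65 mm tall; body 52 mm in diameter up to 43 mm, then a shoulder up to 49 mm, then a straight neck 42 mm in diameter to the rim at 65 mm. About 0.14 kg. Origin: centre of the underside; z up, round about z.
- wide_lid: Steel lid of the wide jar, top painted with a blue disc, lying open side down: 70 mm outside diameter, 17 mm tall, skirt 3 mm thick (64 mm inside, loose on the 57 mm neck), 13 mm deep inside, flat 4 mm top. Origin: centre of the bottom edge of the skirt; z up. Seated, its origin is 62 mm and its flat top 79 mm above the wide jar's underside.
- narrow_lid: Steel lid of the narrow jar, top painted with a red disc, lying open side down: 54 mm outside diameter, 17 mm tall, skirt 3 mm thick (48 mm inside, loose on the 42 mm neck), 13 mm deep inside, flat 4 mm top. Origin: centre of the bottom edge of the skirt; z up. Seated, its origin is 52 mm above the narrow jar's underside.
- dish: Grey ceramic dish, fixed to the bench: 130 mm across at the rim, 104 mm at the foot, 15 mm high, flat inner floor 6 mm above the bench, about 94 mm across. Origin: centre of the underside, on the bench; z up.
- dish_in (a point): Centre of the dish's flat inner floor, 6 mm above the bench; z up.
- black_can: Bystander: crushed drink can, a puck with a black painted body between small bare aluminium ends (44 mm across on top), 66 mm in diameter, 25 mm tall, loose. Origin: centre of the underside. To be left alone.
- yellow_can: Bystander: crushed drink can, a puck with a yellow painted body between small bare aluminium ends (44 mm across on top), 66 mm in diameter, 25 mm tall, loose. Origin: centre of the underside. To be left alone.
- pot: Bystander: small empty terracotta plant pot, 66 mm tall, 74 mm across its collar, loose. Origin: centre of the underside. To be left alone. Around all these, the side and back of the bench carry a bin 240 mm tall (y above 0.50), a can crusher up to 210 mm tall (y below -0.55), a peg rack 125 mm tall (x above 0.80) and a few low things in the far corners.

How it is judged:
By the outcome, as a careful person would: the job done as asked, in the order asked, and still so for the second after the job is handed in, with the robot touching nothing.
It also fails if it takes over 120 s, if anything falls off the work surface, if the arm or the gripper's body presses on something with over 40 N, if the wrist force passes 120 N, or if a joint passes its speed limit or range.

### The arm

A 6-joint arm with a two-finger parallel gripper is mounted at the origin on the work surface. World frame = base frame: x ahead of the robot, y to its left, z up, the work surface at z = 0. Lengths are in m, angles in rad, forces in N, time in s.
With the tool pointing down it reaches from about 0.375 to 0.9 m from the base axis. Payload 3.1 kg.
Tool frame: the origin (TCP) lies on the centre line of the jaws, within the pads' length; the fingertips stand 22 mm ahead of it and the grasp point (between the pads) lies 3 mm ahead of it; z points along the fingers, y is the line along which they close (so a half turn about z gives the same grasp; the last joint's range is limited). The gripper opens to 85 mm and grips with 20 to 120 N. Pads are 22 mm wide; open, the fingers measure 114 mm over their backs; the gripper's body (76 mm by 85 mm) begins 54 mm behind the grasp point. The pads swing forward as they close: fully open they stand 13 mm farther back than shut.
Start: joints at [1.127, 0.527, 1.433, -0, 1.181, -0.178], TCP at [0.164, 0.603, 0.253] pointing down, gripper open.
Joint ranges: [-3.08, 3.08], [-0.75, 2.2], [0.22, 2.44], [-1.43, 4.57], [0, 2.65], [-2.85, 2.85]. Speed limits (rad/s): [2.79, 2.79, 3.14, 3.14, 3.14, 3.14].

### API

Orientations are given as a unit quaternion [x, y, z, w].
In Python, from station import manip gives the robot as it stands.
- The arm moves only by the shell command python3 drive.py 'ROWS' [FORCE]. ROWS is rows parted by semicolons, their numbers by spaces, 1 to 20 of them, each of 5 numbers: dx, dy, dz in m, then a turn about the tool's z in rad, then the opening from 0.0 (shut) to 1.0 (fully open); each row is the pose to reach, as a shift and turn from the pose commanded when the command began, along the tool's axes at that moment; what a row does not reach only later rows make up. A row lasts 1/10 s, in which the tool goes at most 0.05 m and 0.15 rad, less where a joint would pass 70% of its speed; a pose out of reach is approached as far as the arm can. The fingers move at their own pace and stop on an object; FORCE is the grip in N (left out, the last holds). Time passes only in rows, so rows that do not move let the fingers close. It prints the time, the measured TCP pose, the force, the opening and the grip force at its end.
- manip.sense(): the state, without advancing time (a new reading comes with each control period).
- manip.snapshot(name): name is "scene" or "top"; returns a dict with "pixels" (420x560x3 uint8, red, green, blue), "range_z" (420x560 float32, m along the optical axis (not along the pixel's ray), 0 where there is no reading), "fov_y" (degrees; the focal length in pixels is half the picture's height over the tangent of half this angle, whatever the lens; pixels are square), "cx", "cy" (the principal point, pixels), "R" (3x3) and "t" (3): a world point X has camera coordinates R X + t. Camera axes: x right, y down, z forward; pixel columns grow to the right and rows downward; lengths in m; the calibration is good to about 2 mm. A picture is of the moment at which its call begins.
- manip.sign_off(): hands the job in; it is judged then, once.
The state is a dict: "t": time; "q": joint angles; "qd": joint speeds; "tau": joint torques, N m; "tcp_pos": TCP position; "tool_rot": TCP orientation; "force": force on the tool from outside, world axes, zero at the start; "ft_torque": the same for the moment, N m; "finger_gap": opening from 0.0 (shut) to 1.0 (fully open); "gripper_force": force on a finger pad.
Only numpy, scipy, OpenCV 4.12 (cv2) and the standard library are available. Lean on these libraries where they do the work, as an engineer would, in place of code of your own. Each camera call takes 0.05 s, during which the arm holds its last target. There are 200 camera calls.

## Working session

There is one attempt and no reset: what is moved stays moved. The work goes in short steps, Python scripts to look and compute and a shell command to move; the robot and the scene stay as the last step left them, time stands still between calls to the robot, and variables do not carry over. Pictures are saved under pics/ and viewed, at most 14 in all, crops included, and the job is handed in when it is done.

```bash
ls; mkdir -p pics; python3 - <<'E'
from station import manip
import cv2,numpy as np
print(manip.sense())
for n in("scene","top"):
    s=manip.snapshot(n); cv2.imwrite(f"pics/{n}0.png",s["pixels"][:,:,::-1]); print(n,s["fov_y"],s["cx"],s["cy"],s["R"],s["t"],s["range_z"].mean())
    np.savez(f"{n}0.npz",**s)
E
```

```text
drive.py
pics
station.py
{'t': 0.0, 'q': array([ 1.12748186e+00,  5.28476154e-01,  1.43390541e+00, -1.44727401e-06,
        1.18141905e+00, -1.78478545e-01]), 'qd': array([-0.00093593, -0.0007282 ,  0.00226708,  0.00033303,  0.00022653,
        0.00152279]), 'tau': array([ 4.56615471e-04, -4.42347908e+01, -1.78026634e+01, -3.07760729e-04,
        8.46308016e-03, -1.09176872e-05]), 'tcp_pos': array([0.16325861, 0.60260016, 0.25232646]), 'tool_rot': array([ 1.32030966e-01,  9.91244977e-01, -1.05125852e-03, -3.37083620e-04]), 'force': array([-0.38893783,  0.79319578,  0.38880402]), 'ft_torque': array([-0.03580041, -0.03161218,  0.01989223]), 'gripper_force': 0.0, 'finger_gap': 1.0006025954953932}
scene 46.089395178796806 277.82597251573196 211.7036588802465 [[ 0.64010737  0.76828431 -0.00133416]
 [ 0.42862442 -0.35855483 -0.82928858]
 [-0.63760777  0.53026187 -0.558819  ]] [-0.36747825 -0.1939524   1.40996818] 1.3530811
top 53.41572694324696 274.4779720481171 211.38034362252972 [[-0.0062157  -0.99997049 -0.00451499]
 [-0.99772712  0.00650458 -0.06706926]
 [ 0.06709664  0.00408785 -0.99773811]] [-0.00779692  0.52597528  1.08239269] 1.2142687
```

View pics/scene0.png

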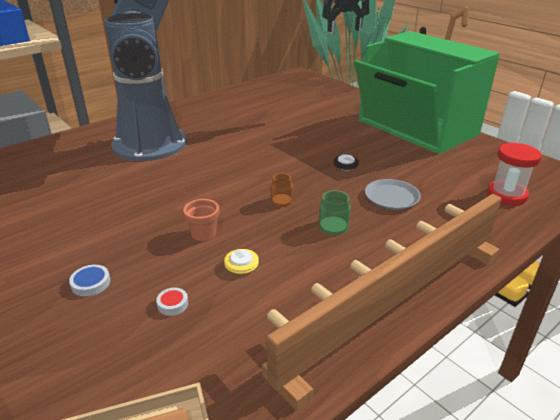

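View pics/top0.png

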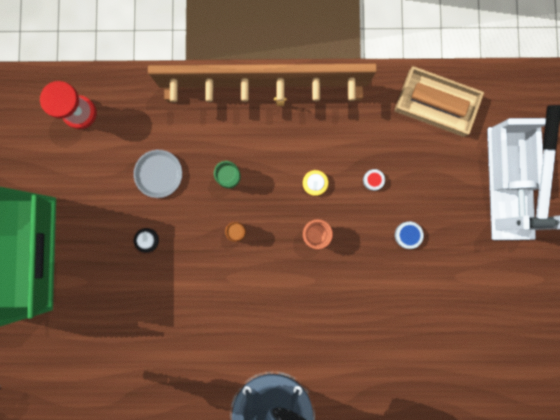

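The scene view shows the dish at (392,195), wide jar (335,211), narrow jar (282,190), blue lid (90,280) and red lid (172,298). In the top view they are at (158,174), (227,174), (235,232), (410,235) and (374,180). The pot is at (317,234), the yellow can at (315,183) and the black can at (146,240).

```bash
cat > h.py <<'E'
import numpy as np,cv2
def K(s): return 210/np.tan(np.radians(s["fov_y"])/2)
def ray(s,uv):
    d=np.array([(uv[0]-s["cx"])/K(s),(uv[1]-s["cy"])/K(s),1.]); R=s["R"]; return -R.T@s["t"],R.T@d
def plane(s,uv,z):
    o,d=ray(s,uv); return o+d*(z-o[2])/d[2]
def tri(s1,p1,s2,p2):
    o1,d1=ray(s1,p1);o2,d2=ray(s2,p2)
    a=np.linalg.lstsq(np.c_[d1,-d2],o2-o1,rcond=None)[0]
    A=o1+a[0]*d1;B=o2+a[1]*d2; return (A+B)/2,np.linalg.norm(A-B)
def pts(s):
    v,u=np.mgrid[:420,:560]; z=s["range_z"]
    c=np.stack([(u-s["cx"])/K(s)*z,(v-s["cy"])/K(s)*z,z],-1); return (c-s["t"])@s["R"]
def proj(s,X):
    c=s["R"]@X+s["t"]; return c[:2]/c[2]*K(s)+[s["cx"],s["cy"]]
E
cat > m.py <<'E'
from h import *
S={n:dict(np.load(n+"0.npz")) for n in("scene","top")}
W={"blue":((90,280),(410,235)),"red":((172,298),(374,180)),"wide":((335,211),(227,174)),"nar":((282,190),(235,232)),"dish":((392,195),(158,174))}
tiles=[]
for k,w in W.items():
    C=[];row=[]
    for n,(u,v) in zip(S,w):
        s=S[n];px=s["pixels"];r=34
        hsv=cv2.cvtColor(px,cv2.COLOR_RGB2HSV);H,Sa,V=[hsv[...,i].astype(int) for i in range(3)]
        m={"blue":(H>100)&(H<130)&(Sa>100),"red":((H<5)|(H>174))&(Sa>170)&(V>120),"wide":(H>45)&(H<95)&(Sa>60),"nar":(H>6)&(H<18)&(Sa>200)&(V>90),"dish":(Sa<70)&(V>90)}[k]
        mm=np.zeros_like(m);mm[v-r:v+r,u-r:u+r]=m[v-r:v+r,u-r:u+r]
        cs,_=cv2.findContours(mm.astype(np.uint8),cv2.RETR_EXTERNAL,cv2.CHAIN_APPROX_NONE)
        c=max(cs,key=cv2.contourArea);e=cv2.fitEllipse(c);C.append(e[0])
        P=pts(s);z=P[...,2][v-r:v+r,u-r:u+r][mm[v-r:v+r,u-r:u+r]]
        print(k,n,np.round(e[0],1),np.round(e[1],1),cv2.boundingRect(c),"depth z pct",np.round(np.percentile(z,[5,50,95]),3))
        t=px[v-r:v+r,u-r:u+r,::-1].copy();t=cv2.resize(t,(150,150),interpolation=cv2.INTER_CUBIC);cs2=((c-[u-r,v-r]+.5)*150/68).astype(np.int32)
        t2=t.copy();cv2.drawContours(t2,[cs2],-1,(255,0,255),1);row+=[t,t2]
    print("  tri",[np.round(x,4) for x in tri(S["scene"],C[0],S["top"],C[1])])
    tiles.append(np.vstack(row))
cv2.imwrite("pics/m.png",np.hstack(tiles))
E
python3 m.py
```

```text
blue scene [ 88.5 276.4] [17.  30.7] (74, 267, 30, 20) depth z pct [0.016 0.018 0.02 ]
blue top [409.6 234.7] [18.9 19.5] (400, 225, 20, 20) depth z pct [0.013 0.016 0.02 ]
  tri [array([ 0.4628, -0.3637,  0.0185]), np.float64(0.0019)]
red scene [171.4 297.6] [12.9 20.9] (161, 291, 22, 14) depth z pct [0.016 0.018 0.02 ]
red top [374.2 179.1] [10.5 11. ] (369, 174, 12, 11) depth z pct [0.013 0.016 0.019]
  tri [array([ 0.6102, -0.2743,  0.0186]), np.float64(0.0022)]
wide scene [334.3 212.6] [30.9 46.5] (319, 191, 31, 44) depth z pct [0.008 0.05  0.075]
wide top [226.7 174.1] [23.9 27.2] (214, 161, 26, 27) depth z pct [0.002 0.028 0.074]
  tri [array([0.6237, 0.1138, 0.0368]), np.float64(0.0027)]Traceback (most recent call last):
  File "m.py", line 13, in <module>
    c=max(cs,key=cv2.contourArea);e=cv2.fitEllipse(c);C.append(e[0])
ValueError: max() iterable argument is empty
```

```bash
sed -i 's/(H>6)&(H<18)&(Sa>200)&(V>90)/(H>6)\&(H<20)\&(Sa>185)\&(V>85)/' m.py; python3 - <<'E'
from h import *
s=dict(np.load("scene0.npz"));h=cv2.cvtColor(s["pixels"],cv2.COLOR_RGB2HSV);print(h[178:206:3,282].tolist(),h[190,262].tolist())
s=dict(np.load("top0.npz"));h=cv2.cvtColor(s["pixels"],cv2.COLOR_RGB2HSV);print(h[222:244:2,235].tolist())
E
python3 m.py
```

```text
[[12, 171, 103], [12, 163, 114], [13, 162, 107], [13, 174, 104], [13, 166, 115], [14, 172, 105], [13, 171, 164], [13, 175, 159], [13, 172, 163], [13, 175, 99]] [11, 137, 128]
[[12, 177, 140], [13, 175, 179], [14, 172, 196], [13, 168, 197], [13, 170, 198], [13, 171, 197], [14, 168, 199], [13, 171, 197], [13, 172, 193], [12, 178, 145], [10, 156, 118]]
blue scene [ 88.5 276.4] [17.  30.7] (74, 267, 30, 20) depth z pct [0.016 0.018 0.02 ]
blue top [409.6 234.7] [18.9 19.5] (400, 225, 20, 20) depth z pct [0.013 0.016 0.02 ]
  tri [array([ 0.4628, -0.3637,  0.0185]), np.float64(0.0019)]
red scene [171.4 297.6] [12.9 20.9] (161, 291, 22, 14) depth z pct [0.016 0.018 0.02 ]
red top [374.2 179.1] [10.5 11. ] (369, 174, 12, 11) depth z pct [0.013 0.016 0.019]
  tri [array([ 0.6102, -0.2743,  0.0186]), np.float64(0.0022)]
wide scene [334.3 212.6] [30.9 46.5] (319, 191, 31, 44) depth z pct [0.008 0.05  0.075]
wide top [226.7 174.1] [23.9 27.2] (214, 161, 26, 27) depth z pct [0.002 0.028 0.074]
  tri [array([0.6237, 0.1138, 0.0368]), np.float64(0.0027)]Traceback (most recent call last):
  File "m.py", line 13, in <module>
    c=max(cs,key=cv2.contourArea);e=cv2.fitEllipse(c);C.append(e[0])
ValueError: max() iterable argument is empty
```

```bash
sed -i 's/(Sa>185)&(V>85)/(Sa>158)/' m.py; python3 m.py | tail -6; python3 - <<'E'
import sys; sys.path.insert(0,'.')
from h import *
# 3D points of the neck region, circle fit in xy; dish rim too
for n in("scene","top"):
    s=dict(np.load(f"{n}0.npz"));P=pts(s)
    for k,c,r,lo,hi in(("wide",(.624,.114),.05,.056,.085),("wideall",(.624,.114),.05,.012,.05),("nar",(.476,.09),.05,.048,.08),("narall",(.476,.09),.05,.012,.04),("blue",(.463,-.364),.05,.010,.03),("red",(.61,-.274),.045,.010,.03),("dish",(.62,.29),.08,.009,.03)):
        q=P[(np.hypot(P[...,0]-c[0],P[...,1]-c[1])<r)&(P[...,2]>lo)&(P[...,2]<hi)]
        if len(q)<8: print(k,n,len(q));continue
        a=np.c_[2*q[:,:2],np.ones(len(q))];x=np.linalg.lstsq(a,(q[:,:2]**2).sum(1),rcond=None)[0]
        (cx,cy),rad=cv2.minEnclosingCircle(q[:,:2].astype(np.float32))
        print(k,n,len(q),"fit",np.round(x[:2],4),round(np.sqrt(x[2]+x[0]**2+x[1]**2),4),"enc",round(cx,4),round(cy,4),round(rad,4),"ztop",np.round(np.percentile(q[:,2],95),4))
E
```

```text
nar scene [281.6 190. ] [21.8 35.8] (271, 173, 22, 34) depth z pct [0.006 0.043 0.065]
nar top [234.8 231.2] [20.2 21.2] (224, 221, 23, 21) depth z pct [-0.001  0.039  0.064]
  tri [array([0.4748, 0.0928, 0.0318]), np.float64(0.0021)]
dish scene [392.5 193.3] [28.4 55.9] (365, 179, 56, 30) depth z pct [0.005 0.008 0.016]
dish top [157.6 173.4] [47.9 49. ] (133, 149, 50, 49) depth z pct [-0.     0.005  0.014]
  tri [array([0.6308, 0.301 , 0.0137]), np.float64(0.0034)]
wide scene 478 fit [0.6237 0.1139] 0.0267 enc 0.6247 0.1139 0.0317 ztop 0.0762
wideall scene 493 fit [0.6235 0.1143] 0.0311 enc 0.6226 0.1139 0.0351 ztop 0.0485
nar scene 258 fit [0.4744 0.0932] 0.0193 enc 0.4749 0.0935 0.0233 ztop 0.0659
narall scene 240 fit [0.474  0.0931] 0.0244 enc 0.4759 0.0909 0.0262 ztop 0.0387
blue scene 854 fit [ 0.4648 -0.3635] 0.0257 enc 0.4628 -0.3634 0.0365 ztop 0.0195
red scene 600 fit [ 0.6114 -0.2742] 0.0199 enc 0.6095 -0.2743 0.0287 ztop 0.0192
dish scene 460 fit [0.6299 0.302 ] 0.0583 enc 0.6268 0.3013 0.0672 ztop 0.0168
wide top 172 fit [0.6222 0.112 ] 0.0268 enc 0.622 0.1115 0.0306 ztop 0.0752
wideall top 92 fit [0.6214 0.1116] 0.0309 enc 0.621 0.1113 0.0323 ztop 0.0486
nar top 97 fit [0.4735 0.0912] 0.0192 enc 0.4747 0.0912 0.0225 ztop 0.0667
narall top 20 fit [0.4735 0.0916] 0.0255 enc 0.4738 0.0915 0.026 ztop 0.0399
blue top 565 fit [ 0.462  -0.3641] 0.0248 enc 0.462 -0.3645 0.0353 ztop 0.0198
red top 322 fit [ 0.6091 -0.2748] 0.0191 enc 0.6094 -0.2755 0.0274 ztop 0.0192
dish top 438 fit [0.63   0.3006] 0.059 enc 0.6296 0.3007 0.0647 ztop 0.0158
```

View pics/m.png

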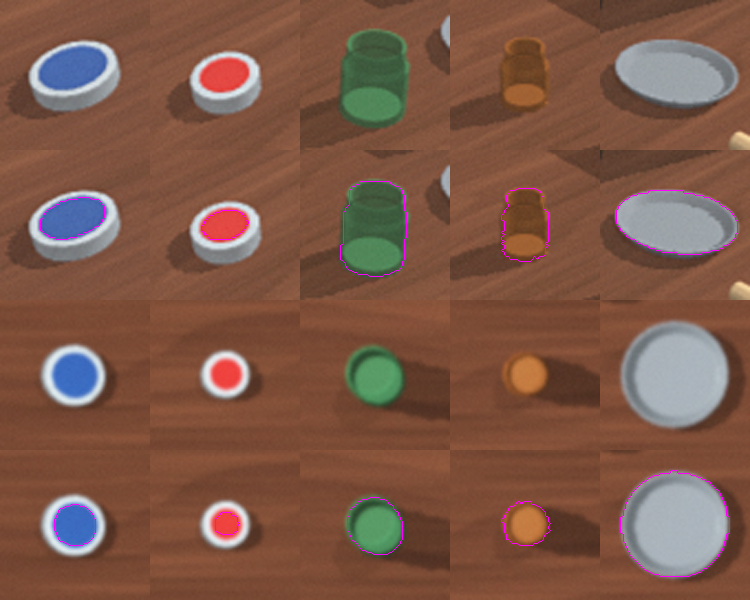

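Crops show clean contours. Lids, jars and dish are located to 1–2 mm, and the measured heights agree with the text. I'll rise clear of the bin, then go over the wide jar and line the tool up with the world axes.

```bash
python3 drive.py '0 0 -0.05 0 1; 0 0 -0.1 0 1; 0 0 -0.1 0 1; -0.05 -0.03 -0.1 -0.1 1; -0.1 -0.06 -0.1 -0.2 1; -0.14 -0.09 -0.1 -0.265 1; -0.572 -0.352 -0.1 -0.265 1; -0.572 -0.352 -0.1 -0.265 1; -0.572 -0.352 -0.1 -0.265 1; -0.572 -0.352 -0.1 -0.265 1; -0.572 -0.352 -0.1 -0.265 1; -0.572 -0.352 -0.1 -0.265 1; -0.572 -0.352 -0.1 -0.265 1; -0.572 -0.352 -0.1 -0.265 1; -0.572 -0.352 -0.1 -0.265 1; -0.572 -0.352 -0.1 -0.265 1; -0.572 -0.352 -0.1 -0.265 1; -0.572 -0.352 -0.1 -0.265 1; -0.572 -0.352 0 -0.265 1;-0.572 -0.352 0 -0.265 1' 30
```

```text
t: 2.1
tcp_pos: [0.6237, 0.1145, 0.2537]
tool_rot: [-0.0, 1.0, 0.0, 0.002]
force: [0.6, -0.0, -0.6]
finger_gap: 0.995
gripper_force: 0.0
```

```bash
cat > g.py <<'E'
from h import *
from station import manip
st=manip.sense();T=st["tcp_pos"];print("tcp",np.round(T,4),"gap",round(st["finger_gap"],3),"F",np.round(st["force"],1))
for n in("scene","top"):
    s=manip.snapshot(n);P=pts(s)
    q=P[(abs(P[...,0]-T[0])<.05)&(abs(P[...,1]-T[1])<.075)&(P[...,2]<T[2]+.05)&(P[...,2]>T[2]-.05)&(s["range_z"]>0)]
    if len(q): print(n,len(q),"min/1%/5% z rel tcp",np.round(np.percentile(q[:,2],[0,1,5])-T[2],4),"y-range",np.round(np.percentile(q[:,1],[1,99])-T[1],4))
    cv2.imwrite(f"pics/{n}_{st['t']:.2f}.png",s["pixels"][:,:,::-1])
E
python3 g.py; ls pics
```

```text
tcp [0.6237 0.1145 0.2537] gap 0.995 F [ 0.6 -0.  -0.6]
scene 801 min/1%/5% z rel tcp [-0.0087 -0.0071 -0.0031] y-range [-0.0739  0.0708]
top 224 min/1%/5% z rel tcp [-0.0163 -0.0145 -0.0038] y-range [-0.0748  0.0692]
m.png
scene0.png
scene_2.10.png
top0.png
top_2.10.png
```

Open fingertips stand about 9 mm ahead of the TCP, as expected with the swing-back. I'll descend on the wide jar, squeeze it, then turn 90° and squeeze again so it is centred in both axes.

```bash
python3 drive.py '0 0.001 0.05 0 1; 0 -0.001 0.1 0 1; 0 -0.001 0.14 0 1; 0 -0.001 0.17 0 1; 0 -0.001 0.195 0 1; 0 -0.001 0.21 0 1; 0 -0.001 0.2157 0 1; 0 -0.001 0.2157 0 1; 0 -0.001 0.2157 0 0.8; 0 -0.001 0.2157 0 0.7; 0 -0.001 0.2157 0 0.7; 0 -0.001 0.2157 0 0.7; 0 -0.001 0.2157 0 0.7; 0 -0.001 0.2157 0 0.7' 20
```

```text
t: 3.6
tcp_pos: [0.6248, 0.1134, 0.0399]
tool_rot: [0.0, 1.0, 0.001, 0.002]
force: [-0.9, 2.4, 5.5]
finger_gap: 0.719
gripper_force: 21.5
```

```bash
python3 drive.py '0 0 0 0 1; 0 0 0 0 1; 0 0 0 0 1;0 0 0 0 1; 0 0 0 0.15 1; 0 0 0 0.3 1; 0 0 0 0.45 1; 0 0 0 0.6 1; 0 0 0 0.75 1; 0 0 0 0.9 1; 0 0 0 1.05 1; 0 0 0 1.2 1; 0 0 0 1.35 1; 0 0 0 1.5 1; 0 0 0 1.57 1; 0 0 0 1.57 0.7; 0 0 0 1.57 0.6; 0 0 0 1.57 0.6; 0 0 0 1.57 0.6; 0 0 0 1.57 0.6' 30; python3 -c "
from station import manip;print(manip.sense())"
```

```text
t: 5.6
tcp_pos: [0.6237, 0.1127, 0.0381]
tool_rot: [0.707, 0.708, 0.0, 0.0]
force: [-0.8, 0.4, 5.4]
finger_gap: 0.736
gripper_force: 33.1
{'t': 5.6, 'q': array([ 2.83595720e-03,  8.25599343e-01,  1.54345473e+00, -2.09670923e-04,
        7.71875534e-01,  1.29374652e-03]), 'qd': array([-0.00073872, -0.0011284 ,  0.00216088,  0.00093145,  0.00087918,
        0.0015998 ]), 'tau': array([ 8.90867435e-03, -4.61513793e+01, -1.02851406e+01,  1.06801505e-01,
       -1.58729721e-01,  5.66244044e-02]), 'tcp_pos': array([0.62369556, 0.11272905, 0.03808341]), 'tool_rot': array([7.06508129e-01, 7.07704846e-01, 1.83292600e-04, 2.85767764e-04]), 'force': array([-0.81750452,  0.35229481,  5.39143224]), 'ft_torque': array([-0.05712006,  0.03429132,  0.04044366]), 'gripper_force': 33.11499064788222, 'finger_gap': 0.7359333732983233}
```

```bash
python3 drive.py '0 0 -0.01 0 0.6; 0 0 -0.03 0 0.6; 0 0 -0.05 0 0.6; 0.01 0 -0.05 0 0.6; 0.03 0.002 -0.05 0 0.6; 0.06 0.003 -0.05 0 0.6; 0.09 0.004 -0.05 0 0.6; 0.12 0.005 -0.05 0 0.6; 0.15 0.006 -0.05 0 0.6; 0.175 0.0068 -0.05 0 0.6; 0.186 0.0068 -0.05 0 0.6; 0.1883 0.0068 -0.05 0 0.6; 0.1883 0.0068 -0.05 0 0.6; 0.1883 0.0068 -0.035 0 0.6; 0.1883 0.0068 -0.02 0 0.6; 0.1883 0.0068 -0.013 0 0.6; 0.1883 0.0068 -0.009 0 0.6; 0.1883 0.0068 -0.009 0 0.6' 30; python3 g.py
```

```text
t: 7.4
tcp_pos: [0.6297, 0.3005, 0.0455]
tool_rot: [0.707, 0.707, -0.001, -0.0]
force: [0.6, 0.1, -2.5]
finger_gap: 0.734
gripper_force: 34.1
tcp [0.6297 0.3005 0.0455] gap 0.734 F [ 0.6  0.1 -2.5]
scene 2134 min/1%/5% z rel tcp [-0.0484 -0.0469 -0.0455] y-range [-0.0733  0.0651]
top 1190 min/1%/5% z rel tcp [-0.0499 -0.0493 -0.0481] y-range [-0.0734  0.0042]
```

```bash
python3 drive.py '0 0 0.001 0 0.6; 0 0 0.002 0 0.6; 0 0 0.002 0 0.6' 30;python3 drive.py '0 0 0.001 0 0.6; 0 0 0.001 0 0.6' 30
```

```text
t: 7.8
tcp_pos: [0.6301, 0.3012, 0.0448]
tool_rot: [0.707, 0.708, 0.0, 0.0]
force: [-0.1, 1.0, -2.5]
finger_gap: 0.734
gripper_force: 34.1
t: 8.0
tcp_pos: [0.6303, 0.3012, 0.0442]
tool_rot: [0.707, 0.708, 0.0, 0.0]
force: [-0.7, -0.2, 0.9]
finger_gap: 0.736
gripper_force: 34.4
```

```bash
python3 drive.py '0 0 0 0 0.8; 0 0 0 0 1; 0 0 0 0 1; 0 0 0 0 1; 0 0 -0.01 0 1; 0 0 -0.03 0 1; 0 0 -0.07 0 1; 0 0 -0.12 0 1; 0 0 -0.17 0 1; -0.05 0 -0.17 0 1; -0.1 0 -0.17 0 1; -0.15 0 -0.17 0 1; -0.2 0 -0.17 0 1; -0.2 0 -0.17 0 1'; cat > look.py <<'E'
from h import *
from station import manip
import sys
# circle fits in a height band about x,y : args name x y r lo hi
st=manip.sense();print("tcp",np.round(st["tcp_pos"],4))
a=sys.argv[1:]
for n in("scene","top"):
    s=manip.snapshot(n);P=pts(s);cv2.imwrite(f"pics/{n}_{st['t']:.1f}.png",s["pixels"][:,:,::-1]);np.savez(n+"_last.npz",**s)
    for i in range(0,len(a),5):
        x,y,r,lo,hi=map(float,a[i:i+5])
        q=P[(np.hypot(P[...,0]-x,P[...,1]-y)<r)&(P[...,2]>lo)&(P[...,2]<hi)]
        if len(q)<8: print(n,a[i:i+5],len(q));continue
        f=np.linalg.lstsq(np.c_[2*q[:,:2],np.ones(len(q))],(q[:,:2]**2).sum(1),rcond=None)[0]
        (cx,cy),rad=cv2.minEnclosingCircle(q[:,:2].astype(np.float32))
        print(n,len(q),"fit",np.round(f[:2],4),round(np.sqrt(f[2]+f[0]**2+f[1]**2),4),"enc",round(cx,4),round(cy,4),round(rad,4),"z95",round(np.percentile(q[:,2],95),4))
E
python3 look.py .63 .301 .05 .062 .09 .63 .301 .08 .010 .02
```

```text
t: 9.4
tcp_pos: [0.6308, 0.0947, 0.2147]
tool_rot: [0.709, 0.705, -0.001, 0.001]
force: [-0.2, 0.4, -0.1]
finger_gap: 0.996
gripper_force: 0.0
tcp [0.6308 0.0947 0.2147]
scene 415 fit [0.6302 0.3005] 0.0269 enc 0.6297 0.3013 0.032 z95 0.0821
scene 366 fit [0.6275 0.3054] 0.0545 enc 0.6294 0.3019 0.0665 z95 0.0182
top 76 fit [0.6296 0.2995] 0.0256 enc 0.6304 0.3103 0.0264 z95 0.0809
top 177 fit [0.63   0.2999] 0.0597 enc 0.6303 0.3007 0.0643 z95 0.0168
```

```bash
python3 drive.py '-0.465 -0.168 0 0 1; -0.465 -0.168 0 0 1; -0.465 -0.168 0 0 1; -0.465 -0.168 0 0 1; -0.465 -0.168 0 0 1; -0.465 -0.168 0 0 1; -0.465 -0.168 0 0 1; -0.465 -0.168 0 0 1; -0.465 -0.168 0 0 1; -0.465 -0.168 0 0 1; -0.465 -0.168 0 0 1; -0.465 -0.168 0.05 0 1; -0.465 -0.168 0.1 0 1; -0.465 -0.168 0.13 0 1; -0.465 -0.168 0.15 0 1; -0.465 -0.168 0.15 0 1; -0.465 -0.168 0.15 0 1' 30; python3 g.py
```

```text
t: 11.2
tcp_pos: [0.4639, -0.3629, 0.0639]
tool_rot: [0.706, 0.708, 0.0, -0.0]
force: [0.0, -0.4, 0.1]
finger_gap: 0.998
gripper_force: 0.0
tcp [ 0.4639 -0.3629  0.0639] gap 0.998 F [ 0.  -0.4  0.1]
scene 885 min/1%/5% z rel tcp [-0.05   -0.0496 -0.0485] y-range [-0.0327  0.032 ]
```

```bash
python3 drive.py '-0.001 -0.001 0.02 0 1; -0.001 -0.001 0.035 0 1; -0.001 -0.001 0.043 0 1; -0.001 -0.001 0.048 0 1; -0.001 -0.001 0.048 0 1; -0.001 -0.001 0.048 0 0.8; -0.001 -0.001 0.048 0 0.6; -0.001 -0.001 0.048 0 0.6; -0.001 -0.001 0.048 0 0.6; -0.001 -0.001 0.048 0 0.6' 20; python3 g.py
```

```text
t: 12.3
tcp_pos: [0.462, -0.3654, 0.0164]
tool_rot: [0.707, 0.707, -0.0, 0.001]
force: [-0.3, 0.2, 5.8]
finger_gap: 0.81
gripper_force: 23.3
tcp [ 0.462  -0.3654  0.0164] gap 0.81 F [-0.3  0.2  5.8]
scene 2749 min/1%/5% z rel tcp [-0.0192 -0.0184 -0.0175] y-range [-0.0736  0.0736]
top 51 min/1%/5% z rel tcp [-0.023  -0.0226 -0.0209] y-range [0.0499 0.0749]
```

```bash
python3 drive.py '0 0 0 0 1; 0 0 0 0 1; 0 0 0 0 1; 0 0 0 -0.15 1; 0 0 0 -0.3 1; 0 0 0 -0.45 1; 0 0 0 -0.6 1; 0 0 0 -0.75 1; 0 0 0 -0.9 1; 0 0 0 -1.05 1; 0 0 0 -1.2 1; 0 0 0 -1.35 1; 0 0 0 -1.5 1; 0 0 0 -1.57 1; 0 0 0 -1.57 1; 0 0 0 -1.57 0.8; 0 0 0 -1.57 0.6; 0 0 0 -1.57 0.6; 0 0 0 -1.57 0.6; 0 0 0 -1.57 0.6' 40; python3 -c "
from station import manip;s=manip.sense();print(s['q'],s['tcp_pos'])"
```

```text
t: 14.4
tcp_pos: [0.4617, -0.365, 0.016]
tool_rot: [0.0, 1.0, 0.0, 0.0]
force: [-1.0, 0.6, 6.1]
finger_gap: 0.805
gripper_force: 45.4
[-8.58756218e-01  8.27590382e-01  1.66705028e+00  1.82545145e-04
  6.47069261e-01 -2.42891342e+00] [ 0.46168753 -0.36499658  0.01604964]
```

```bash
python3 drive.py '0 0 -0.01 0 0.6; 0 0 -0.03 0 0.6; 0 0 -0.06 0 0.6; 0 0 -0.1 0 0.6; 0 0 -0.14 0 0.6; 0 0 -0.17 0 0.6; 0 0 -0.17 0 0.6' 40; python3 g.py
```

```text
t: 15.1
tcp_pos: [0.4639, -0.3674, 0.1908]
tool_rot: [-0.0, 1.0, -0.004, 0.004]
force: [0.3, -1.0, -0.6]
finger_gap: 0.807
gripper_force: 45.4
tcp [ 0.4639 -0.3674  0.1908] gap 0.807 F [ 0.3 -1.  -0.6]
scene 2131 min/1%/5% z rel tcp [-0.0166 -0.0141 -0.0107] y-range [-0.0642  0.0634]
top 317 min/1%/5% z rel tcp [-0.0185 -0.0171 -0.0105] y-range [-0.0122  0.0657]
```

```bash
python3 drive.py '-0.003 0.012 0 0 0.6; -0.009 0.036 0 0 0.6; -0.02 0.076 0 0 0.6; -0.03 0.12 0 0 0.6; -0.042 0.165 0 0 0.6; -0.053 0.21 0 0 0.6; -0.064 0.255 0 0 0.6; -0.076 0.3 0 0 0.6; -0.087 0.345 0 0 0.6; -0.098 0.39 0 0 0.6; -0.11 0.435 0 0 0.6; -0.121 0.48 0 0 0.6; -0.133 0.525 0 0 0.6; -0.143 0.565 0 0 0.6; -0.152 0.6 0 0 0.6; -0.159 0.63 0 0 0.6; -0.165 0.652 0 0 0.6; -0.168 0.664 0 0 0.6; -0.168 0.666 0 0 0.6; -0.168 0.666 0 0 0.6'; python3 drive.py '0 0 0.02 0 0.6; 0 0 0.045 0 0.6; 0 0 0.065 0 0.6; 0 0 0.073 0 0.6; 0 0 0.076 0 0.6; 0 0 0.076 0 0.6;0 0 0.076 0 0.6'; python3 look.py .63 .301 .05 .062 .084;ls pics|tail -4
```

```text
t: 17.2
tcp_pos: [0.6286, 0.3006, 0.1844]
tool_rot: [-0.0, 1.0, -0.001, -0.001]
force: [-0.2, -0.2, -0.4]
finger_gap: 0.804
gripper_force: 45.4
t: 17.9
tcp_pos: [0.6304, 0.3009, 0.1109]
tool_rot: [0.0, 1.0, 0.0, 0.001]
force: [0.5, -0.4, -0.1]
finger_gap: 0.804
gripper_force: 45.4
tcp [0.6304 0.3009 0.1109]
scene 273 fit [0.6303 0.3   ] 0.0267 enc 0.6305 0.298 0.0313 z95 0.082
top 27 fit [0.6218 0.2915] 0.0191 enc 0.6137 0.283 0.0179 z95 0.0717
top_17.9.png
top_2.10.png
top_7.40.png
top_9.4.png
```

```bash
python3 drive.py '0 0 0.006 0 0.6; 0 0 0.012 0 0.6; 0 0 0.016 0 0.6; 0 0 0.019 0 0.6;0 0 0.019 0 0.6'; python3 drive.py '0 0 0.002 0 0.6; 0 0 0.004 0 0.6; 0 0 0.006 0 0.6; 0 0 0.006 0 0.6'; python3 drive.py '0 0 0.001 0 0.6; 0 0 0.002 0 0.6; 0 0 0.002 0 0.6';
```

```text
t: 18.5
tcp_pos: [0.6291, 0.3008, 0.0897]
tool_rot: [-0.0, 1.0, -0.0, -0.001]
force: [-0.4, 0.2, -0.0]
finger_gap: 0.807
gripper_force: 45.4
t: 18.9
tcp_pos: [0.6294, 0.3009, 0.0843]
tool_rot: [-0.0, 1.0, -0.0, -0.0]
force: [0.1, -0.5, -0.5]
finger_gap: 0.805
gripper_force: 45.4
t: 19.2
tcp_pos: [0.6297, 0.301, 0.0841]
tool_rot: [-0.0, 1.0, 0.0, 0.0]
force: [-1.3, -0.8, 5.0]
finger_gap: 0.801
gripper_force: 46.0
```

```bash
python3 drive.py '0 0 0 0 0.85; 0 0 0 0 1; 0 0 0 0 1; 0 0 0 0 1; 0 0 -0.01 0 1; 0 0 -0.03 0 1; 0 0 -0.07 0 1; 0 0 -0.1 0 1; 0 0 -0.13 0 1; 0.04 -0.05 -0.13 0 1; 0.08 -0.1 -0.13 0 1; 0.12 -0.15 -0.13 0 1; 0.156 -0.21 -0.13 0 1; 0.156 -0.21 -0.13 0 1; 0.156 -0.21 -0.13 0 1'; python3 look.py .63 .301 .045 .075 .11 ; python3 - <<'E'
import sys; sys.path.insert(0,'.')
from h import *
C=[]
for n,(u,v) in(("scene",(392,165)),("top",(155,172))):
    s=dict(np.load(f"{n}_last.npz"));h=cv2.cvtColor(s["pixels"],cv2.COLOR_RGB2HSV);H,S,V=cv2.split(h)
    m=(H>100)&(H<130)&(S>100);mm=np.zeros_like(m);mm[v-45:v+45,u-45:u+45]=m[v-45:v+45,u-45:u+45]
    c=max(cv2.findContours(mm.astype(np.uint8),0,1)[0],key=cv2.contourArea);e=cv2.fitEllipse(c);print(n,e);C+=[s,e[0]]
    cv2.imwrite(f"pics/c_{n}.png",cv2.resize(s["pixels"][v-45:v+45,u-45:u+45,::-1],(400,400),interpolation=2))
print(tri(*C))
a=[cv2.imread(f"pics/c_{n}.png") for n in("scene","top")];cv2.imwrite("pics/c1.png",np.hstack(a))
E
```

```text
t: 20.7
tcp_pos: [0.4699, 0.0884, 0.2131]
tool_rot: [0.001, 1.0, -0.0, -0.002]
force: [0.9, -0.1, -0.3]
finger_gap: 1.0
gripper_force: 0.0
tcp [0.4699 0.0884 0.2131]
scene 475 fit [0.632  0.2974] 0.0266 enc 0.6313 0.3003 0.0384 z95 0.0876
top 621 fit [0.6294 0.2977] 0.0249 enc 0.6297 0.2985 0.0352 z95 0.0868
scene ((395.5575256347656, 166.1220245361328), (10.032155990600586, 23.149667739868164), 96.1360855102539)
top ((149.9845733642578, 168.77479553222656), (19.79559898376465, 20.39996337890625), 56.368812561035156)
(array([0.63040998, 0.29872585, 0.08691944]), np.float64(0.002296058446388378))
```

View pics/c1.png

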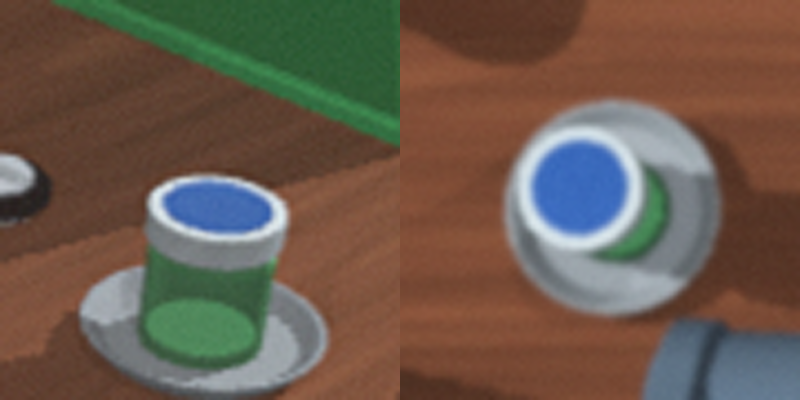

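The lid is seated level: its blue disc is at (215,207) in the left crop, top measured at 87 mm, where seating would put it at 85 mm. Next is the narrow jar.

```bash
python3 drive.py '0 0.001 0.04 0 1; 0 0.001 0.08 0 1; 0 0.001 0.115 0 1; 0 0.001 0.14 0 1; 0 0.001 0.16 0 1; 0 0.001 0.175 0 1; 0 0.001 0.182 0 1; 0 0.001 0.182 0 1; 0 0.001 0.182 0 0.8; 0 0.001 0.182 0 0.65; 0 0.001 0.182 0 0.5; 0 0.001 0.182 0 0.4; 0 0.001 0.182 0 0.4; 0 0.001 0.182 0 0.4; 0 0.001 0.182 0 0.4' 20; python3 -c "
from station import manip;s=manip.sense();print(s['q'],s['tcp_pos'])"
```

```text
t: 22.3
tcp_pos: [0.4744, 0.0922, 0.0318]
tool_rot: [0.0, 1.0, 0.0, 0.001]
force: [0.4, 3.2, 7.1]
finger_gap: 0.581
gripper_force: 20.5
[-4.00299624e-02  7.41227129e-01  1.93790567e+00  9.51243624e-04
  4.59875937e-01 -1.61134646e+00] [0.4744363  0.09220325 0.03177283]
```

```bash
python3 drive.py '0 0 0 0 0.8; 0 0 0 0 1; 0 0 0 0 1; 0 0 0 0.15 1; 0 0 0 0.3 1; 0 0 0 0.45 1; 0 0 0 0.6 1; 0 0 0 0.75 1; 0 0 0 0.9 1; 0 0 0 1.05 1; 0 0 0 1.2 1; 0 0 0 1.35 1; 0 0 0 1.5 1; 0 0 0 1.57 1; 0 0 0 1.57 0.8; 0 0 0 1.57 0.65; 0 0 0 1.57 0.5; 0 0 0 1.57 0.4; 0 0 0 1.57 0.4; 0 0 0 1.57 0.4' 20; python3 drive.py '0 0 0 0 0.4; 0 0 0 0 0.4' 30;  python3 -c "
from station import manip;s=manip.sense();print(s['q'],s['tcp_pos'])"
```

```text
t: 24.3
tcp_pos: [0.4739, 0.0919, 0.0309]
tool_rot: [0.707, 0.708, 0.0, 0.0]
force: [0.0, 0.1, 4.2]
finger_gap: 0.571
gripper_force: 20.7
t: 24.5
tcp_pos: [0.4739, 0.0919, 0.031]
tool_rot: [0.707, 0.708, 0.0, 0.0]
force: [-0.1, 0.9, 5.8]
finger_gap: 0.564
gripper_force: 30.1
[-4.04379403e-02  7.42899522e-01  1.93825878e+00 -2.01614104e-04
  4.59701206e-01 -4.18054728e-02] [0.47387174 0.09189338 0.03096108]
```

```bash
python3 drive.py '0 0 -0.01 0 0.4; 0 0 -0.03 0 0.4; 0 0 -0.06 0 0.4; 0 0 -0.09 0 0.4; 0 0 -0.115 0 0.4; 0 0 -0.125 0 0.4; 0.008 0.006 -0.125 0 0.4; 0.024 0.018 -0.125 0 0.4; 0.05 0.037 -0.125 0 0.4; 0.08 0.06 -0.125 0 0.4; 0.11 0.082 -0.125 0 0.4; 0.14 0.105 -0.125 0 0.4; 0.168 0.126 -0.125 0 0.4; 0.19 0.142 -0.125 0 0.4; 0.203 0.152 -0.125 0 0.4; 0.208 0.156 -0.125 0 0.4; 0.208 0.156 -0.115 0 0.4; 0.208 0.156 -0.1 0 0.4; 0.208 0.156 -0.093 0 0.4; 0.208 0.156 -0.09 0 0.4'; python3 drive.py '0 0 0 0 0.4; 0 0 0.001 0 0.4; 0 0 0.001 0 0.4'
```

```text
t: 26.5
tcp_pos: [0.6278, 0.2988, 0.1183]
tool_rot: [0.707, 0.707, -0.002, -0.001]
force: [0.2, -0.7, -1.8]
finger_gap: 0.568
gripper_force: 31.8
t: 26.8
tcp_pos: [0.6298, 0.3, 0.1202]
tool_rot: [0.707, 0.707, 0.0, 0.0]
force: [-0.3, -0.8, -1.2]
finger_gap: 0.563
gripper_force: 31.8
```

```bash
python3 drive.py '0 0 0.001 0 0.4; 0 0 0.002 0 0.4; 0 0 0.003 0 0.4; 0 0 0.003 0 0.4'; python3 drive.py '0 0 0.001 0 0.4; 0 0 0.001 0 0.4; 0 0 0.001 0 0.4'
```

```text
t: 27.2
tcp_pos: [0.6293, 0.3, 0.1165]
tool_rot: [0.707, 0.707, -0.0, -0.0]
force: [0.1, 0.4, -1.9]
finger_gap: 0.569
gripper_force: 31.8
t: 27.5
tcp_pos: [0.6295, 0.3001, 0.116]
tool_rot: [0.707, 0.707, 0.0, 0.0]
force: [-0.2, -0.4, 1.3]
finger_gap: 0.562
gripper_force: 32.2
```

```bash
python3 drive.py '0 0 0 0 0.65; 0 0 0 0 0.75; 0 0 0 0 0.9; 0 0 0 0 1; 0 0 0 0 1; 0 0 0 0 1; 0 0 -0.01 0 1; 0 0 -0.03 0 1; 0 0 -0.07 0 1; 0 0 -0.11 0 1; 0 0 -0.12 0 1; -0.05 0 -0.12 0 1; -0.1 -0.003 -0.12 0 1; -0.15 -0.006 -0.12 0 1; -0.2 -0.009 -0.12 0 1; -0.25 -0.012 -0.12 0 1; -0.575 -0.021 -0.12 0 1; -0.575 -0.021 -0.12 0 1; -0.575 -0.021 -0.12 0 1; -0.575 -0.021 -0.12 0 1'; python3 look.py .63 .30 .045 .075 .095 .63 .3 .04 .098 .128 .63 .3 .04 .135 .17 .61 -.2745 .04 .01 .03; python3 - <<'E'
import cv2,numpy as np
o=[]
for n,(u,v) in(("scene",(397,150)),("top",(148,165))):
    s=dict(np.load(f"{n}_last.npz"));o.append(cv2.resize(s["pixels"][v-45:v+45,u-45:u+45,::-1],(400,400),interpolation=2))
cv2.imwrite("pics/c2.png",np.hstack(o))
E
```

```text
t: 29.5
tcp_pos: [0.6118, -0.1514, 0.2357]
tool_rot: [0.707, 0.707, 0.0, -0.0]
force: [0.7, -0.7, 1.0]
finger_gap: 0.997
gripper_force: 0.0
tcp [ 0.6118 -0.1514  0.2357]
scene 321 fit [0.6311 0.2985] 0.0289 enc 0.6313 0.2987 0.0354 z95 0.0932
scene 286 fit [0.6294 0.2991] 0.0241 enc 0.6313 0.2965 0.0257 z95 0.1269
scene 244 fit [0.6296 0.299 ] 0.019 enc 0.6292 0.2991 0.023 z95 0.1511
scene 602 fit [ 0.6114 -0.2743] 0.02 enc 0.6099 -0.2749 0.0285 z95 0.0194
top 298 fit [0.6271 0.2934] 0.0265 enc 0.6294 0.2977 0.0348 z95 0.0924
top 147 fit [0.6284 0.2966] 0.024 enc 0.6282 0.2977 0.0263 z95 0.127
top 141 fit [0.6288 0.2972] 0.019 enc 0.6285 0.2982 0.0218 z95 0.1502
top 276 fit [ 0.6106 -0.2727] 0.0179 enc 0.6097 -0.2748 0.0269 z95 0.0195
```

View pics/c2.png

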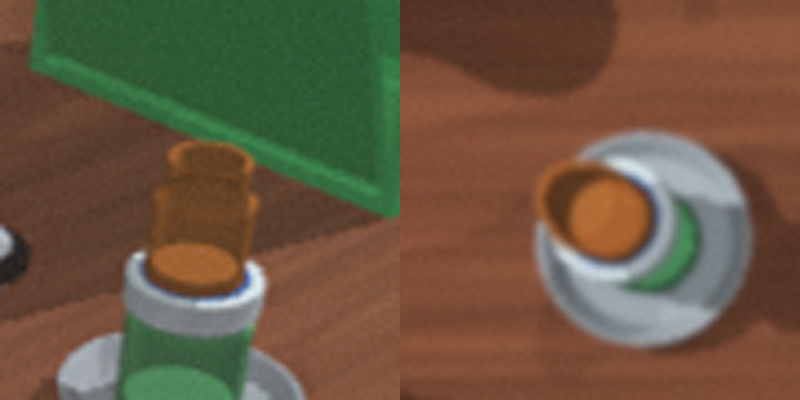

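The narrow jar stands upright and central on the blue lid, at (205,210) in the left crop and (605,215) in the right. Next is the red lid.

```bash
python3 drive.py '-0.05 -0.002 0 0 1; -0.09 -0.002 0 0 1; -0.117 -0.002 0 0 1; -0.117 -0.002 0 0 1; -0.117 -0.002 0.05 0 1; -0.117 -0.002 0.1 0 1; -0.117 -0.002 0.14 0 1; -0.117 -0.002 0.17 0 1; -0.117 -0.002 0.175 0 1; -0.117 -0.002 0.175 0 1; -0.117 -0.002 0.175 0 1' 20
```

```text
t: 30.7
tcp_pos: [0.6118, -0.2666, 0.0625]
tool_rot: [0.707, 0.708, 0.0, 0.002]
force: [0.5, 0.2, 0.1]
finger_gap: 0.999
gripper_force: 0.0
```

```bash
python3 drive.py '-0.009 -0.003 0.0 0 1; -0.009 -0.003 0.02 0 1; -0.009 -0.003 0.034 0 1; -0.009 -0.003 0.04 0 1; -0.009 -0.003 0.0435 0 1; -0.009 -0.003 0.0435 0 0.8; -0.009 -0.003 0.0435 0 0.65; -0.009 -0.003 0.0435 0 0.5; -0.009 -0.003 0.0435 0 0.4; -0.009 -0.003 0.0435 0 0.4; -0.009 -0.003 0.0435 0 0.4; -0.009 -0.003 0.0435 0 0.4' 20; python3 drive.py '0 0 0 0 0.8; 0 0 0 0 1; 0 0 0 0 1; 0 0 0 -0.15 1; 0 0 0 -0.3 1; 0 0 0 -0.45 1; 0 0 0 -0.6 1; 0 0 0 -0.75 1; 0 0 0 -0.9 1; 0 0 0 -1.05 1; 0 0 0 -1.2 1; 0 0 0 -1.35 1; 0 0 0 -1.5 1; 0 0 0 -1.57 1; 0 0 0 -1.57 0.8; 0 0 0 -1.57 0.65; 0 0 0 -1.57 0.5; 0 0 0 -1.57 0.4; 0 0 0 -1.57 0.4; 0 0 0 -1.57 0.4' 20; python3 drive.py '0 0 0 0 0.4; 0 0 0 0 0.4' 40
```

```text
t: 31.9
tcp_pos: [0.6084, -0.276, 0.0185]
tool_rot: [0.707, 0.708, 0.0, 0.001]
force: [0.6, -0.1, 6.1]
finger_gap: 0.625
gripper_force: 24.6
t: 33.9
tcp_pos: [0.6083, -0.276, 0.0185]
tool_rot: [0.001, 1.0, -0.001, 0.001]
force: [-0.9, 0.3, 5.8]
finger_gap: 0.618
gripper_force: 24.5
t: 34.1
tcp_pos: [0.6083, -0.2759, 0.0187]
tool_rot: [0.001, 1.0, -0.0, 0.001]
force: [-1.0, 0.5, 6.5]
finger_gap: 0.612
gripper_force: 43.8
```

```bash
python3 drive.py '0 0 -0.01 0 0.4; 0 0 -0.03 0 0.4; 0 0 -0.06 0 0.4; 0 0 -0.1 0 0.4; 0 0 -0.14 0 0.4; 0 0 -0.175 0 0.4; 0 0 -0.195 0 0.4; 0 0 -0.2 0 0.4; 0 0 -0.2 0 0.4'; python3 drive.py '0 0.012 0 0 0.4; -0.001 0.036 0 0 0.4; -0.003 0.076 0 0 0.4; -0.005 0.12 0 0 0.4; -0.006 0.165 0 0 0.4; -0.008 0.21 0 0 0.4; -0.009 0.255 0 0 0.4; -0.011 0.3 0 0 0.4; -0.013 0.345 0 0 0.4; -0.014 0.385 0 0 0.4; -0.015 0.42 0 0 0.4; -0.017 0.455 0 0 0.4; -0.018 0.485 0 0 0.4; -0.019 0.51 0 0 0.4; -0.02 0.532 0 0 0.4; -0.021 0.55 0 0 0.4; -0.021 0.564 0 0 0.4; -0.021 0.573 0 0 0.4; -0.021 0.576 0 0 0.4; -0.021 0.576 0 0 0.4'; python3 drive.py '0 0 0.01 0 0.4; 0 0 0.022 0 0.4; 0 0 0.03 0 0.4; 0 0 0.034 0 0.4;0 0 0.034 0 0.4; 0 0 0.034 0 0.4'; python3 look.py .63 .3 .04 .12 .148
```

```text
t: 35.0
tcp_pos: [0.6075, -0.2755, 0.2178]
tool_rot: [0.0, 1.0, -0.0, 0.0]
force: [-0.4, -0.0, -0.5]
finger_gap: 0.616
gripper_force: 42.0
t: 37.0
tcp_pos: [0.6283, 0.3003, 0.217]
tool_rot: [-0.0, 1.0, -0.0, -0.0]
force: [0.5, 0.5, 0.2]
finger_gap: 0.616
gripper_force: 42.0
t: 37.6
tcp_pos: [0.6286, 0.3004, 0.1831]
tool_rot: [-0.0, 1.0, 0.0, 0.0]
force: [0.1, 0.1, -0.0]
finger_gap: 0.617
gripper_force: 42.0
tcp [0.6286 0.3004 0.1831]
scene 332 fit [0.6306 0.2975] 0.0204 enc 0.6299 0.2966 0.0266 z95 0.1464
top 84 fit [0.625  0.2958] 0.0192 enc 0.6192 0.2927 0.023 z95 0.1424
```

```bash
python3 drive.py '-0.001 0 0.005 0 0.4; -0.001 0 0.011 0 0.4; -0.001 0 0.016 0 0.4; -0.001 0 0.019 0 0.4; -0.001 0 0.021 0 0.4;-0.001 0 0.021 0 0.4'; python3 drive.py '0 0 0.002 0 0.4; 0 0 0.004 0 0.4; 0 0 0.005 0 0.4; 0 0 0.005 0 0.4'; python3 drive.py '0 0 0.001 0 0.4; 0 0 0.001 0 0.4;0 0 0.001 0 0.4'
```

```text
t: 38.3
tcp_pos: [0.6292, 0.3004, 0.1616]
tool_rot: [-0.0, 1.0, -0.0, -0.0]
force: [-0.1, 0.1, -0.5]
finger_gap: 0.612
gripper_force: 42.0
t: 38.7
tcp_pos: [0.6293, 0.3005, 0.157]
tool_rot: [-0.0, 1.0, -0.0, -0.0]
force: [-0.3, -0.4, -0.1]
finger_gap: 0.615
gripper_force: 42.0
t: 39.0
tcp_pos: [0.6294, 0.3005, 0.1561]
tool_rot: [-0.0, 1.0, -0.0, 0.0]
force: [0.5, 0.5, -0.3]
finger_gap: 0.616
gripper_force: 42.0
```

```bash
python3 drive.py '0 0 0.001 0 0.4; 0 0 0.001 0 0.4;0 0 0.001 0 0.4'
```

```text
t: 39.3
tcp_pos: [0.6295, 0.3005, 0.1556]
tool_rot: [-0.0, 1.0, 0.0, 0.0]
force: [-1.0, -0.3, 3.5]
finger_gap: 0.617
gripper_force: 42.2
```

Contact at the seated height. I'll release, rise and back away.

```bash
python3 drive.py '0 0 0 0 0.7; 0 0 0 0 0.8; 0 0 0 0 0.9; 0 0 0 0 1; 0 0 0 0 1; 0 0 0 0 1; 0 0 -0.01 0 1; 0 0 -0.03 0 1; 0 0 -0.06 0 1; 0 0 -0.1 0 1; 0.04 -0.04 -0.1 0 1; 0.08 -0.08 -0.1 0 1; 0.11 -0.12 -0.1 0 1; 0.14 -0.16 -0.1 0 1; 0.15 -0.2 -0.1 0 1; 0.15 -0.2 -0.1 0 1; 0.15 -0.2 -0.1 0 1'; python3 look.py .63 .30 .045 .075 .095 .63 .3 .04 .098 .128 .63 .3 .04 .137 .17; python3 - <<'E'
import cv2,numpy as np
o=[]
for n,(u,v) in(("scene",(397,150)),("top",(148,165))):
    s=dict(np.load(f"{n}_last.npz"));o.append(cv2.resize(s["pixels"][v-45:v+45,u-45:u+45,::-1],(400,400),interpolation=2))
cv2.imwrite("pics/c3.png",np.hstack(o))
E
```

```text
t: 41.0
tcp_pos: [0.4799, 0.0995, 0.2562]
tool_rot: [0.001, 1.0, 0.0, 0.001]
force: [0.1, 0.8, -0.8]
finger_gap: 1.001
gripper_force: 0.0
tcp [0.4799 0.0995 0.2562]
scene 323 fit [0.6306 0.2986] 0.0291 enc 0.6305 0.2985 0.0356 z95 0.0935
scene 291 fit [0.6293 0.2994] 0.0243 enc 0.6312 0.2971 0.0261 z95 0.1269
scene 372 fit [0.6317 0.2974] 0.0212 enc 0.6304 0.3013 0.0306 z95 0.1561
top 220 fit [0.6295 0.2983] 0.0306 enc 0.6296 0.298 0.0349 z95 0.089
top 89 fit [0.6295 0.2984] 0.0257 enc 0.6266 0.2935 0.0253 z95 0.1267
top 451 fit [0.6294 0.2966] 0.0197 enc 0.63 0.298 0.0273 z95 0.1553
```

View pics/c3.png

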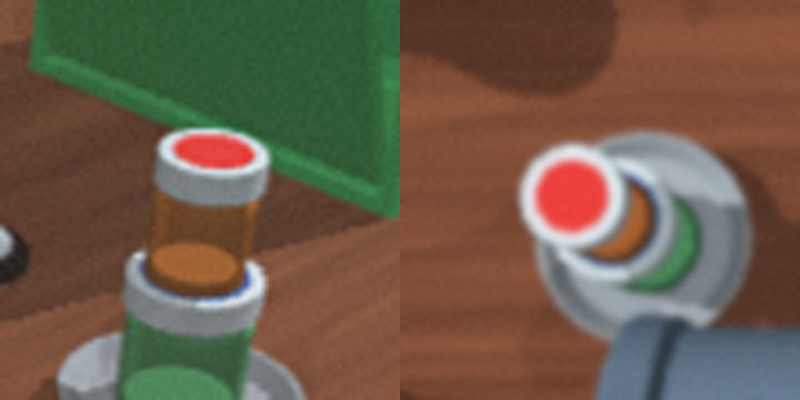

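The tower stands straight, with the red lid level at (212,155) and its top at 155 mm, which is seated (154 mm expected). Handing in.

```bash
python3 -c "
from station import manip;print(manip.sign_off())"
```

```text
the job is handed in; nothing more can be done
None
```

The tower is built in the order asked on the dish and let go: wide jar, blue lid, narrow jar, red lid, with both lids measured fully down, the tower standing straight, and the job handed in at about 41 s.

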